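# Set the decorating wheel's speed dial to the third click

### The job

Set the decorating wheel's speed with the yellow dial: turn it until it rests on the third click clockwise from off (off is the red dot, every white dot after it is one click), and let go of it. The dial starts at off or already on the first click. Do not turn the blue dial, which is for the drying fan, and do not disturb the white vase.

Things in the scene. Friction and masses are not known exactly. Their poses are not given: they have to be found in the camera images.
- dial (a joint): angle (rad) of the yellow click-stop dial: 0 at off (pointer at the red dot), growing clockwise seen from above; a click every 0.45 (26 degrees), marked by five white dots 45 mm from the axis; stops at 0 and 2.25 (fifth click). Let go within 10 degrees of a click, it snaps onto it; passing a click takes about 0.1 N m. It may still be snapping into its click in the first half second.
- dial_grip (a point): grip point of the yellow dial, on its vertical axis, 74 mm above the table. The grip is an upright bar 52 mm long, 14 mm thick; top 13 mm above this point, lower end 23 mm below it on a black round skirt, 54 mm across, 6 mm high, just above the box. The frame turns with the dial: x level along the bar to its pointer end (white line), z up.
- fan (a joint): angle (rad) of the blue dial, same make and sizes as the yellow one, at least 200 mm away from it; starts on its second click (0.90) and must stay there. Each dial sits centred on its own fixed grey box, 130 x 130 x 45 mm, at any yaw.
- vase: loose white porcelain vase, 150 mm high, 84 mm across its belly, 0.4 kg, standing upright on the table beyond the two dials; origin at the centre of its foot, z up.
Mind the look-alikes: they are no part of the job. Leave any orange look-alike of the part that bears dial alone.

How it is judged:
At the end, for the whole second after the job is handed in: The yellow dial is at rest on its third click from off (1.35 rad, within 10 degrees), the blue dial still stands on its second click (0.90 rad, within 0.2 rad), and the vase is upright (within 0.2 rad) and within 30 mm of where it stood (value of joint dial between 1.17 and 1.53 rad and velocity of joint dial between -0.1 and 0.1 rad/s and value of joint fan between 0.7 and 1.1 rad and distance of vase from where it was at the start of the episode below 0.03 m and angle between vase's own z axis and vertical below 0.2 rad); the robot touches nothing.
It fails at once if the blue dial is turned off its second click (by more than 0.3 rad) (value of joint fan above 1.2 rad or value of joint fan below 0.6 rad).
It fails at once if the vase is knocked over or pushed more than 50 mm (angle between vase's own z axis and vertical above 0.5 rad or distance of vase from where it was at the start of the episode above 0.05 m).
It also fails if it takes over 32 s, if anything falls off the work surface, if the arm or the gripper's body presses on something with over 40 N, if the wrist force passes 120 N, or if a joint passes its speed limit or range.

### The arm

A 7-joint arm with a two-finger parallel gripper is mounted at the origin on the work surface. World frame = base frame: x ahead of the robot, y to its left, z up, the work surface at z = 0. Lengths are in m, angles in rad, forces in N, time in s.
With the tool pointing down it reaches from about 0.425 to 0.925 m from the base axis. Payload 6.8 kg.
Tool frame: the origin (TCP) lies midway between the tips of the shut fingers; the grasp point (between the pads) lies 19 mm behind it; z points along the fingers, y is the line along which they close (so a half turn about z gives the same grasp; the last joint's range is limited). The gripper opens to 85 mm and grips with 20 to 120 N. Pads are 22 mm wide; open, the fingers measure 114 mm over their backs; the gripper's body (76 mm by 85 mm) begins 54 mm behind the grasp point. The pads swing forward as they close: fully open they stand 13 mm farther back than shut.
Start: joints at [1.02, 0.477, 0.022, 1.555, -0.011, 1.109, -0.083], TCP at [0.289, -0.61, 0.192] pointing down, gripper open.
Joint ranges: [-2.96, 2.96], [-0.34, 2.1], [-1.41, 1.46], [0.24, 2.44], [-1.37, 4.51], [0.17, 1.92], [-2.96, 2.96]. Speed limits (rad/s): [2.39, 2.39, 3.14, 3.14, 3.14, 3.14, 3.14].

### API

Orientations are given as a rotation vector (axis times angle).
In Python, from bench import r gives the robot as it stands.
- The arm moves only by the tool servo_tool, never from a script. Its arguments are lists of equal length, an entry for each row: "turn": the turn, a rotation vector about the world's x, y, z in units of 5 degrees (1.0 is 5 degrees), a list of three; "slide": the shift along the world's x, y, z in units of 30 mm (1.0 is 30 mm), a list of three; "hand": the opening, from 0 (shut) to 1 (fully open). In form: {"turn": [[rx, ry, rz], ...], "slide": [[dx, dy, dz], ...], "hand": [hand, ...]}. A call has 1 to 8 rows; each row is the pose to reach, as a shift and turn from the pose commanded when the call began; what a row does not reach only later rows make up. A row lasts 1/8 s, in which the tool goes at most 62.5 mm and 10.7 degrees, less where a joint would pass 70% of its speed; a pose out of reach is approached as far as the arm can. A call with a gripper value outside its range is refused whole. The fingers move at their own pace and stop on an object; "squeeze" is the grip in N (left out, the last holds). Time passes only in rows, so rows that repeat a pose let the fingers close. It gives the time, the measured TCP pose, the force, the opening and the grip force at its end, in the units of the state.
- r.get_obs(): the state, without advancing time (a new reading comes with each control period).
- r.grab_frame(name): name is "scene" or "top" or "wrist"; returns (picture, depth): 384x512x3 uint8, red, green, blue; 384x512 float32, m along the optical axis (not along the pixel's ray), 0 where there is no reading.
- r.get_calibration(name): a dict with "fovy" (degrees; the focal length in pixels is half the picture's height over the tangent of half this angle, whatever the lens; pixels are square), "cx", "cy" (the principal point, pixels), "R" (3x3) and "t" (3): a world point X has camera coordinates R X + t. Camera axes: x right, y down, z forward; pixel columns grow to the right and rows downward; lengths in m; the calibration is good to about 2 mm. A picture is of the moment at which its call begins: read the wrist's pose just before it. get_calibration takes no time and is no camera call; for the wrist camera it gives the pose at the moment of the call.
- r.hand_in(): hands the job in; it is judged then, once.
The state is a dict: "clock": time; "joints": joint angles; "qvel": joint speeds; "tau": joint torques, N m; "tcp_pos": TCP position; "orientation": TCP orientation; "contact_force": force on the tool from outside, world axes, zero at the start; "moment": the same for the moment, N m; "grip_width": finger opening in m; "gripper_force": force on a finger pad.
Only numpy, scipy, OpenCV 4.12 (cv2) and the standard library are available. Lean on these libraries where they do the work, as an engineer would, in place of code of your own. Each camera call takes 0.05 s, during which the arm holds its last target. There are 200 camera calls.

## Working session

There is one attempt and no reset: what is moved stays moved. The work goes in short steps, Python scripts to look and compute and a tool call to move; the robot and the scene stay as the last step left them, time stands still between calls to the robot, and variables do not carry over. Pictures are saved under pics/ and viewed, at most 10 in all, crops included, and the job is handed in when it is done.

Besides the shell and the picture viewer there is one more tool, called as a command line: name --argument value ..., lists and objects as JSON in quotes. servo_tool: Moves the arm, as the interface text tells. Its arguments: {"type":"object","properties":{"turn":{"type":"array"},"slide":{"type":"array"},"hand":{"type":"array"},"squeeze":{"type":"number"}},"required":["turn","slide","hand"]}

```bash
mkdir -p pics; cat > h.py <<'E'
import numpy as np, cv2
from bench import r
def cal(n):
    c=r.get_calibration(n); f=192/np.tan(np.radians(c["fovy"])/2)
    return f,c["cx"],c["cy"],np.array(c["R"]),np.array(c["t"])
def onplane(c,uv,z):
    f,cx,cy,R,t=c; d=R.T@np.array([(uv[0]-cx)/f,(uv[1]-cy)/f,1]); o=-R.T@t
    return o+d*(z-o[2])/d[2]
def proj(c,X):
    f,cx,cy,R,t=c; p=R@np.array(X)+t; return p[0]/p[2]*f+cx,p[1]/p[2]*f+cy
E
python3 - <<'E'
from h import *
o=r.get_obs(); print(o["clock"],o["tcp_pos"],o["orientation"],o["grip_width"])
for n in("top","scene"):
    p,d=r.grab_frame(n); np.save(n+".npy",p); np.save(n+"_d.npy",d); cv2.imwrite(f"pics/{n}0.png",p[:,:,::-1]); c=r.get_calibration(n); print(n,c)
E
```

```text
0.0 [ 0.28895228 -0.60930492  0.19081779] [-3.06320436e+00 -6.89538376e-01  7.55275939e-04] 0.08564145388334289
top {'fovy': 56.60755575426673, 'cx': 261.0167813953181, 'cy': 194.50550049762575, 'R': array([[-1.24186391e-02, -9.99922478e-01,  9.02568209e-04],
       [-9.95891266e-01,  1.22875888e-02, -8.97195756e-02],
       [ 8.97015300e-02, -2.01305483e-03, -9.95966658e-01]]), 't': array([-0.0142257 ,  0.55459797,  0.88873233])}
scene {'fovy': 42.35140611663614, 'cx': 257.96755577372244, 'cy': 181.7459226244267, 'R': array([[-0.1444099 ,  0.98936318,  0.01750077],
       [ 0.75248793,  0.12128579, -0.64734201],
       [-0.64257894, -0.08031348, -0.76199872]]), 't': array([ 0.08427411, -0.36326444,  1.50882013])}
```

View pics/top0.png

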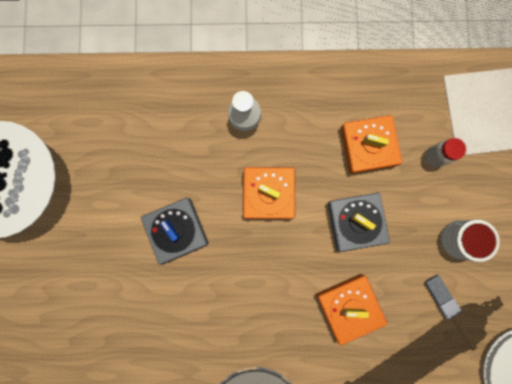

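View pics/scene0.png

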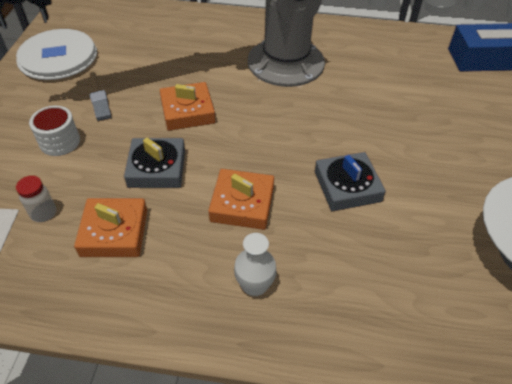

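The top view shows the yellow dial on the grey box at about (361,220), the blue one at (173,231) and the vase at (243,113). The orange look-alikes are at (371,144), (269,193) and (351,308). The scene view agrees, with the yellow dial at (153,155). Next I measure the dial.

```bash
python3 - <<'E'
from h import *
p=np.load("top.npy"); d=np.load("top_d.npy"); c=cal("top")
x0,y0,x1,y1=322,185,398,257
cv2.imwrite("pics/crop1.png",cv2.resize(p[y0:y1,x0:x1,::-1],None,fx=8,fy=8,interpolation=cv2.INTER_CUBIC))
hsv=cv2.cvtColor(p,cv2.COLOR_RGB2HSV); H,S,V=cv2.split(hsv)
def comps(m,name,z,amin=2):
    mm=np.zeros_like(m,np.uint8); mm[y0:y1,x0:x1]=m[y0:y1,x0:x1]
    n,l,s,ce=cv2.connectedComponentsWithStats(mm)
    for i in range(1,n):
        if s[i,4]>=amin: print(name,ce[i].round(1),s[i,4],onplane(c,ce[i],z).round(4))
    return mm
comps((H<6)&(S>120)&(V>90),"red",.046)
comps((S<70)&(V>150),"white",.046)
m=comps((H>20)&(H<35)&(S>110)&(V>110),"yel",.087,20)
rc=cv2.minAreaRect(cv2.findNonZero(m)); print(rc)
E
```

```text
red [342.5 216.6] 18 [ 0.4949 -0.2232  0.046 ]
white [334.8 204.4] 5 [ 0.5254 -0.205   0.046 ]
white [360.5 203.5] 12 [ 0.5269 -0.2693  0.046 ]
white [352.5 204.8] 10 [ 0.5239 -0.2492  0.046 ]
white [368.1 205.9] 8 [ 0.5207 -0.2881  0.046 ]
white [337.  208.5] 2 [ 0.5151 -0.2102  0.046 ]
white [346.3 209.7] 10 [ 0.5118 -0.2333  0.046 ]
white [374.7 210.9] 9 [ 0.508  -0.3039  0.046 ]
white [359.6 218. ] 14 [ 0.4907 -0.2658  0.046 ]
yel [365.7 222.1] 145 [ 0.48   -0.2685  0.087 ]
((364.6123962402344, 221.32022094726562), (23.637954711914062, 7.737985134124756), 32.0053825378418)
```

View pics/crop1.png

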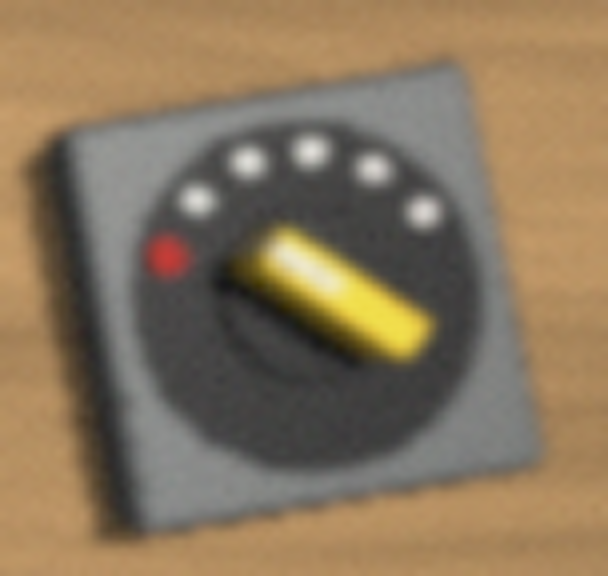

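The crop shows a red dot at left, five white dots, and the white pointer line at the upper-left end of the bar, aimed at roughly the first white dot. I fit the dot circle next.

```bash
python3 - <<'E'
from h import *
from scipy.optimize import least_squares as ls
c=cal("top"); p=np.load("top.npy"); d=np.load("top_d.npy")
px=[(342.5,216.6),(346.3,209.7),(352.5,204.8),(360.5,203.5),(368.1,205.9),(374.7,210.9)]
P=np.array([onplane(c,u,.046)[:2] for u in px])
f=lambda q:(q[:2]+q[3]*np.c_[np.cos(q[2]-.45*np.arange(6)),np.sin(q[2]-.45*np.arange(6))]-P).ravel()
s=ls(f,[.48,-.265,2,.045]); print("centre,a0,R",s.x.round(4),"res",np.abs(s.fun).max())
hsv=cv2.cvtColor(p,cv2.COLOR_RGB2HSV);H,S,V=cv2.split(hsv)
# top face of bar: bright; endpoints
rc=((364.6,221.3),(23.6,7.7),32.0)
# white line centroid and bar far end on top plane z=.087
a=onplane(c,(359.6,218),.087);b=onplane(c,(322+415/8,185+340/8),.087)
v=a-b; ang=np.arctan2(v[1],v[0]); print("bar dir",ang,"dial",(s.x[2]-ang+np.pi)%(2*np.pi)-np.pi)
for zz in(.087,.074):print(zz,proj(c,[*s.x[:2],zz]))
# depth heights
R,t=c[3],c[4]
for u,w in((366,224),(342,217),(361,203),(335,240)):
    z=d[w,u]; X=R.T@(np.array([(u-c[1])/c[0]*z,(w-c[2])/c[0]*z,z])-t);print(u,w,X.round(4))
# vase, neighbours
o=r.get_obs(); print(o["joints"])
# scene cross-check
cs=cal("scene");print("scene proj",proj(cs,[*s.x[:2],.087]))
for n,u in(("orangeFar",(371,144)),("orangeNear",(351,308)),("orangeMid",(269,193)),("cup",(470,240))):print(n,onplane(c,u,.045).round(3))
E
```

```text
centre,a0,R [ 0.4819 -0.2665  1.288   0.045 ] res 0.0005801652257161893
bar dir 0.9644971230395772 dial 0.32349751773051283
0.087 (np.float64(364.85292727902726), np.float64(221.3030228908248))
0.074 (np.float64(363.2825798494819), np.float64(221.3832205214444))
366 224 [ 0.4755 -0.268   0.0903]
342 217 [ 0.4937 -0.2216  0.0474]
361 203 [ 0.5281 -0.2707  0.0456]
335 240 [ 0.4359 -0.2091  0.0151]
[ 1.01991262  0.47772522  0.02232414  1.55629925 -0.01150166  1.10930325
 -0.0830919 ]
scene proj (np.float64(151.70857788548312), np.float64(143.41585197502945))
orangeFar [ 0.678 -0.302  0.045]
orangeNear [ 0.272 -0.237  0.045]
orangeMid [ 0.556 -0.041  0.045]
cup [ 0.433 -0.538  0.045]
```

servo_tool --turn '[[0,0,0.6],[0,0,1.2],[0,0,1.8],[0,0,2.4],[0,0,3],[0,0,3.6],[0,0,4.2],[0,0,4.5]]' --slide '[[0.6,1.1,0],[1.5,2.7,0],[2.4,4.3,0],[3.3,5.9,0],[4.2,7.5,0],[5.1,9.1,0],[5.9,10.5,0],[6.4,11.4,0]]' --hand '[1,1,1,1,1,1,1,1]'

```text
clock: 1.1
tcp_pos: [0.4822, -0.265, 0.1916]
orientation: [-2.868, -1.28, -0.0]
contact_force: [-0.6, 0.2, -0.6]
grip_width: 0.0854
gripper_force: 0.0
```

```bash
cat > look.py <<'E'
from h import *
import sys
n=sys.argv[1]
o=r.get_obs(); p,d=r.grab_frame("wrist")
o=r.get_obs(); c=cal("wrist"); p,d=r.grab_frame("wrist")
cv2.imwrite(f"pics/{n}.png",p[:,:,::-1]); np.savez(n,p=p,d=d,f=c[0],cx=c[1],cy=c[2],R=c[3],t=c[4])
print(o["clock"],o["tcp_pos"],o["orientation"],o["contact_force"],np.abs(o["qvel"]).max())
from scipy.spatial.transform import Rotation as Ro
print("closing dir deg",np.degrees(np.arctan2(*Ro.from_rotvec(o["orientation"]).as_matrix()[[1,0],1])))
H,S,V=cv2.split(cv2.cvtColor(p,cv2.COLOR_RGB2HSV))
def comps(m,name,z,a,b=1e9):
    N,l,s,ce=cv2.connectedComponentsWithStats(m.astype(np.uint8))
    for i in range(1,N):
        if a<=s[i,4]<b: print(name,ce[i].round(1),s[i,4],onplane(c,ce[i],z).round(4))
comps(((H<6)|(H>174))&(S>120)&(V>90),"red",.046,20)
comps((S<60)&(V>160),"white",.046,20,3000)
comps((S<60)&(V>160),"white@top",.087,20,3000)
comps((H>20)&(H<35)&(S>110)&(V>110),"yel",.087,60)
print("expected dial px",proj(c,[.4819,-.2665,.087]))
E
python3 look.py w1
```

```text
1.15 [ 0.4844079  -0.26104373  0.19167123] [-2.86347932 -1.28705007 -0.00354975] [2.01593414 2.86663481 0.5244017 ] 0.0535623224783995
closing dir deg -41.59486988597047
red [420.3  30. ] 104 [ 0.6942 -0.2629  0.046 ]
red [239.9 137.1] 95 [ 0.4954 -0.223   0.046 ]
red [ 81.1 248.8] 61 [ 0.27   -0.1954  0.046 ]
white [441.5  25.4] 51 [ 0.7115 -0.273   0.046 ]
white [461.   30.7] 46 [ 0.7231 -0.2894  0.046 ]
white [455.6  54.2] 125 [ 0.7081 -0.304   0.046 ]
white [474.4  45.2] 47 [ 0.7261 -0.3092  0.046 ]
white [479.3  65.3] 46 [ 0.7202 -0.3283  0.046 ]
white [475.2  86.7] 40 [ 0.7067 -0.3432  0.046 ]
white [258.4 133.1] 40 [ 0.5127 -0.2328  0.046 ]
white [277.  137.5] 44 [ 0.5244 -0.2493  0.046 ]
white [291.1 149.8] 42 [ 0.5272 -0.2691  0.046 ]
white [255.  161.3] 33 [ 0.4902 -0.2528  0.046 ]
white [298.5 166.6] 40 [ 0.5215 -0.2884  0.046 ]
white [297.5 184.5] 32 [ 0.508 -0.303  0.046]
white [ 95.6 242.1] 27 [ 0.2892 -0.201   0.046 ]
white [112.9 242.2] 25 [ 0.3041 -0.2145  0.046 ]
white [129.3 249. ] 24 [ 0.312  -0.2329  0.046 ]
white [ 77.9 284. ] 37 [ 0.231 -0.223  0.046]
white@top
[... 363 characters left out ...]
white@top [277.  137.5] 44 [ 0.525  -0.2444  0.087 ]
white@top [291.1 149.8] 42 [ 0.5275 -0.2617  0.087 ]
white@top [255.  161.3] 33 [ 0.4951 -0.2475  0.087 ]
white@top [298.5 166.6] 40 [ 0.5225 -0.2786  0.087 ]
white@top [297.5 184.5] 32 [ 0.5107 -0.2914  0.087 ]
white@top [ 95.6 242.1] 27 [ 0.3193 -0.2022  0.087 ]
white@top [112.9 242.2] 25 [ 0.3323 -0.2139  0.087 ]
white@top [129.3 249. ] 24 [ 0.3392 -0.23    0.087 ]
white@top [ 77.9 284. ] 37 [ 0.2684 -0.2214  0.087 ]
yel [459.   73.1] 776 [ 0.6798 -0.3073  0.087 ]
yel [260.1 199.4] 266 [ 0.474  -0.2788  0.087 ]
yel [ 81.9 281. ] 78 [ 0.2743 -0.2218  0.087 ]
expected dial px (np.float64(257.8531999380794), np.float64(184.99038320223403))
```

View pics/w1.png

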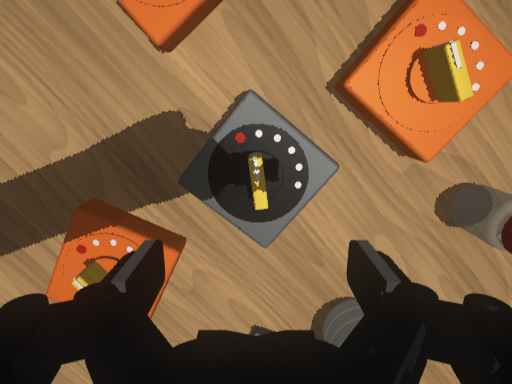

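The wrist view shows the dial bar from (256,152) to (262,209), with the red dot at (240,137). Its pointer is near the first white dot and the dial is between the fingers' lines. I descend now and check the pose before closing.

servo_tool --turn '[[0,0,0.5],[0,0,1],[0,0,1],[0,0,1],[0,0,1]]' --slide '[[0,0,-0.6],[0,0,-1.2],[0,0,-2],[0,0,-2.6],[0,0,-2.6]]' --hand '[1,1,1,1,1]'

```text
clock: 1.82
tcp_pos: [0.4795, -0.2679, 0.1117]
orientation: [-2.811, -1.397, 0.004]
contact_force: [0.5, 0.4, 0.3]
grip_width: 0.0856
gripper_force: 0.0
```

```bash
python3 look.py w2 | grep -v white
```

```text
1.875 [ 0.48048387 -0.2680763   0.11291932] [-2.81200698e+00 -1.39754600e+00  1.80039942e-03] [0.1278879  0.35493163 0.94762623] 0.022702893452263978
closing dir deg -37.14596879425051
red [488.9  10.9] 204 [ 0.6942 -0.2629  0.046 ]
red [236.7 135.1] 166 [ 0.4952 -0.2229  0.046 ]
red [ 21.6 264.6] 72 [ 0.2695 -0.1967  0.046 ]
yel [256.8 202.1] 1063 [ 0.4821 -0.2668  0.087 ]
expected dial px (np.float64(256.3300774177549), np.float64(201.9407254490307))
```

View pics/w2.png

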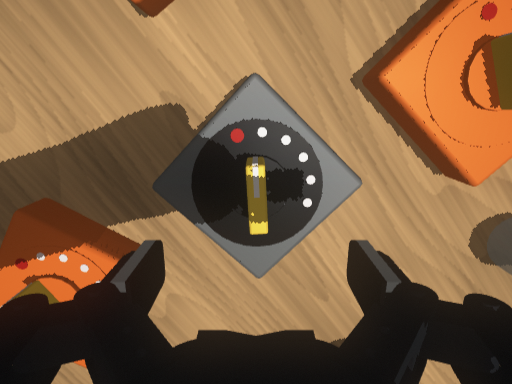

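The bar at (256,158)–(259,234) lies nearly parallel to the pads, and its centre measures (0.482, -0.267) as fitted. I descend and grip.

servo_tool --turn '[[0,0,0.2],[0,0,0.4],[0,0,0.4],[0,0,0.4],[0,0,0.4],[0,0,0.4],[0,0,0.4],[0,0,0.4]]' --slide '[[0.05,0.04,-0.6],[0.05,0.04,-1.2],[0.05,0.04,-1.8],[0.05,0.04,-1.8],[0.05,0.04,-1.8],[0.05,0.04,-1.8],[0.05,0.04,-1.8],[0.05,0.04,-1.8]]' --hand '[1,1,0.8,0.4,0,0,0,0]' --squeeze 40

```text
clock: 2.92
tcp_pos: [0.4829, -0.2668, 0.0601]
orientation: [2.788, 1.447, 0.001]
contact_force: [0.4, 0.8, 1.3]
grip_width: -0.0001
gripper_force: 0.0
```

```bash
python3 look.py w3 | grep -v white;python3 -c "
from bench import r;print(r.get_obs())"
```

```text
2.975 [ 0.48286882 -0.26681185  0.06006892] [2.78792725e+00 1.44717063e+00 4.62906130e-04] [ 0.02131018 -0.32125543 -0.47445707] 0.0018673614439568744
closing dir deg -35.133721532220065
red [232.4 146.4] 256 [ 0.4953 -0.223   0.046 ]
yel [254.8 202.1] 939 [ 0.4932 -0.2508  0.087 ]
yel [  4.5 347.6] 122 [ 0.3149 -0.2392  0.087 ]
expected dial px (np.float64(254.4273507072428), np.float64(235.8795307282389))
{'clock': 3.025, 'joints': array([ 0.56257862,  0.45034832, -0.21466597,  1.95392775,  0.13645061,
        0.75061382, -0.34446285]), 'qvel': array([ 0.00038291,  0.00105789, -0.00127455,  0.00158548, -0.00052766,
       -0.00030239, -0.00033417]), 'tau': array([ 9.14195734e-04, -5.10231078e+01, -1.51769679e+00, -2.12804067e+01,
        9.62529739e-03, -8.51541663e-04,  7.86722853e-05]), 'tcp_pos': array([ 0.48282956, -0.26678913,  0.06000841]), 'orientation': array([2.78801165e+00, 1.44724106e+00, 3.36529698e-04]), 'contact_force': array([ 0.06563471, -0.03306468,  0.30736457]), 'moment': array([-0.02035007, -0.02099451,  0.02690113]), 'gripper_force': 0.0, 'grip_width': 0.0001609494240673418}
```

View pics/w3.png

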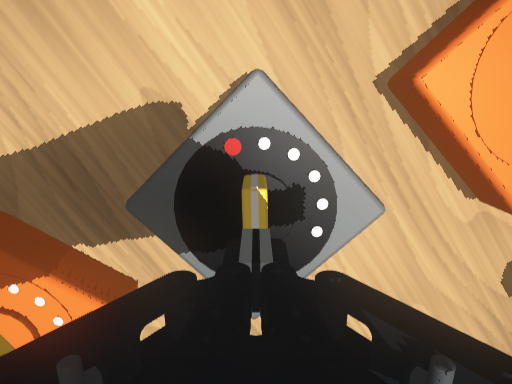

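The picture shows the bar at (243–268, 175–229) and the fingers meeting near (257,240), at the bar's middle, while the opening reads 0. I check the depth to tell whether the fingers are above the bar or around it.

```bash
python3 - <<'E'
from h import *
w=np.load("w3.npz"); p,d=w["p"],w["d"]; c=(w["f"],w["cx"],w["cy"],w["R"],w["t"])
def X(u,v):
    z=d[v,u]; return (c[3].T@(np.array([(u-c[1])/c[0]*z,(v-c[2])/c[0]*z,z])-c[4])).round(3)
for u,v in((256,185),(256,215),(256,226),(246,235),(268,235),(245,255),(257,255),(268,255),(257,240),(257,300),(255,325)): print(u,v,X(u,v))
print("tcp px",proj(c,[.4828,-.2668,.060]),"grasp",proj(c,[.4828,-.2668,.079]))
q=np.clip(p[160:340,190:330].astype(float)*2.2,0,255).astype(np.uint8)
cv2.imwrite("pics/c3.png",cv2.resize(q[:,:,::-1],None,fx=3.3,fy=3.3,interpolation=cv2.INTER_CUBIC))
E
```

```text
256 185 [ 0.498 -0.245  0.082]
256 215 [ 0.49  -0.257  0.087]
256 226 [ 0.486 -0.262  0.089]
246 235 [ 0.485 -0.255  0.111]
268 235 [ 0.493 -0.261  0.11 ]
245 255 [ 0.485 -0.256  0.129]
257 255 [ 0.489 -0.258  0.13 ]
268 255 [ 0.493 -0.261  0.131]
257 240 [ 0.489 -0.258  0.117]
257 300 [ 0.48  -0.272  0.136]
255 325 [ 0.408 -0.372  0.   ]
tcp px (np.float64(256.0189332608389), np.float64(217.81811477110915)) grasp (np.float64(256.07169421447327), np.float64(229.65867929166507))
```

View pics/c3.png

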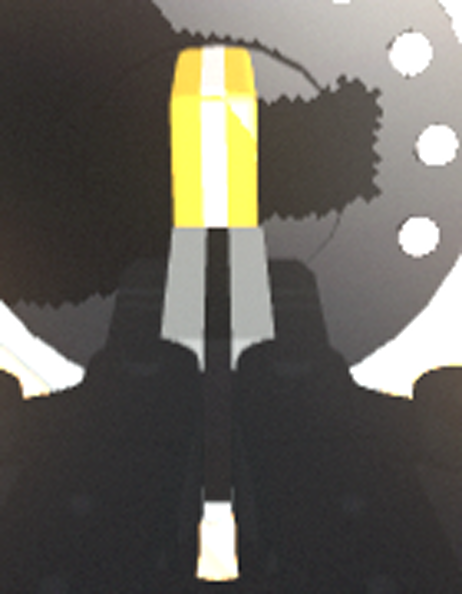

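The pads appear to enter the bar's top face, with no contact force. I check the tip height in the earlier open picture and take a fresh scene view.

```bash
python3 - <<'E'
from h import *
for n in("w2","w1","w3"):
    w=np.load(n+".npz"); d=w["d"]; f,cx,cy,R,t=[w[k] for k in("f","cx","cy","R","t")]
    v,u=np.mgrid[:384,:512]; P=np.stack([(u-cx)/f*d,(v-cy)/f*d,d],-1)@R; P=P-(R.T@t)
    z=P[...,2]; print(n,"cam",(-R.T@t).round(3))
    for (u0,v0) in ((155,242),(150,250),(140,270),(158,260),(355,250),(257,228),(248,229),(248,231),(266,231),(245,245),(230,250)): print((u0,v0),P[v0,u0].round(3),d[v0,u0].round(3),end="; ")
    print()
p,d=r.grab_frame("scene"); q=p[60:220,80:240]
cv2.imwrite("pics/s3.png",cv2.resize(q[:,:,::-1],None,fx=3.7,fy=3.7,interpolation=cv2.INTER_CUBIC))
E
```

```text
w2 cam [ 0.522 -0.213  0.295]
(155, 242) [ 0.451 -0.233  0.17 ] 0.136; (150, 250) [ 0.452 -0.233  0.179] 0.127; (140, 270) [ 0.453 -0.234  0.194] 0.113; (158, 260) [ 0.449 -0.24   0.174] 0.134; (355, 250) [ 0.519 -0.287  0.175] 0.131; (257, 228) [ 0.47  -0.283  0.087] 0.223; (248, 229) [ 0.453 -0.292  0.046] 0.268; (248, 231) [ 0.452 -0.294  0.046] 0.268; (266, 231) [ 0.474 -0.289  0.086] 0.225; (245, 245) [ 0.442 -0.303  0.047] 0.271; (230, 250) [ 0.427 -0.299  0.044] 0.276; 
w1 cam [ 0.529 -0.21   0.374]
(155, 242) [ 0.459 -0.224  0.25 ] 0.134; (150, 250) [ 0.459 -0.224  0.258] 0.127; (140, 270) [ 0.458 -0.226  0.271] 0.115; (158, 260) [ 0.454 -0.231  0.251] 0.136; (355, 250) [ 0.522 -0.283  0.253] 0.132; (257, 228) [ 0.44  -0.312  0.045] 0.353; (248, 229) [ 0.432 -0.307  0.044] 0.354; (248, 231) [ 0.43  -0.308  0.045] 0.354; (266, 231) [ 0.446 -0.322  0.046] 0.353; (245, 245) [ 0.401 -0.334  0.   ] 0.407; (230, 250) [ 0.38  -0.326 -0.001] 0.411; 
w3 cam [ 0.522 -0.21   0.242]
(155, 242) [ 0.386 -0.254 -0.   ] 0.264; (150, 250) [ 0.378 -0.257 -0.   ] 0.266; (140, 270) [ 0.359 -0.267  0.001] 0.27; (158, 260) [ 0.378 -0.268 -0.   ] 0.268; (355, 250) [ 0.523 -0.359  0.   ] 0.265; (257, 228) [ 0.486 -0.263  0.088] 0.165; (248, 229) [ 0.486 -0.256  0.104] 0.149; (248, 231) [ 0.486 -0.256  0.106] 0.146; (266, 231) [ 0.493 -0.261  0.106] 0.146; (245, 245) [ 0.485 -0.255  0.121] 0.132; (230, 250) [ 0.477 -0.254  0.118] 0.135;
```

View pics/s3.png

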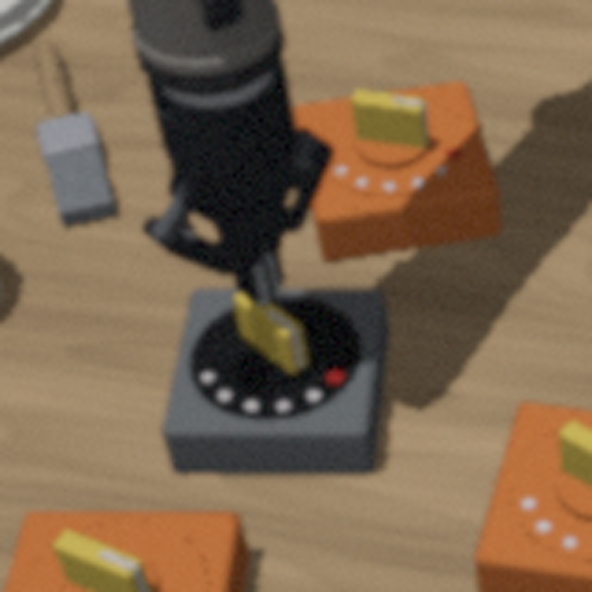

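The pictures show the shut fingers standing above the bar, with tips at z of about 0.10 while the TCP reads 0.060. In w2 the open tips were also about 40 mm higher than they should be. The reported TCP is therefore about 40 mm ahead of the real tips along the tool axis, while XY is right (pads centred at about (0.483, -0.267)). I open, go about 40 mm lower, and check.

servo_tool --turn '[[0,0,0],[0,0,0],[0,0,0],[0,0,0],[0,0,0],[0,0,0],[0,0,0],[0,0,0]]' --slide '[[0,0,0.2],[0,0,0.2],[0,0,0.2],[0,0,0.2],[0,0,-0.3],[0,0,-0.8],[0,0,-1.3],[0,0,-1.3]]' --hand '[1,1,1,1,1,1,1,1]'

```text
clock: 4.08
tcp_pos: [0.4814, -0.266, 0.0189]
orientation: [-2.786, -1.446, 0.003]
contact_force: [-0.7, 0.2, -0.8]
grip_width: 0.0853
gripper_force: 0.0
```

servo_tool --turn '[[0,0,0],[0,0,0],[0,0,0],[0,0,0],[0,0,0],[0,0,0]]' --slide '[[0,0,0],[0,0,0],[0,0,0],[0,0,0],[0,0,0],[0,0,0]]' --hand '[0.8,0.5,0.2,0,0,0]' --squeeze 40

```text
clock: 4.82
tcp_pos: [0.4827, -0.2667, 0.0212]
orientation: [2.788, 1.447, 0.0]
contact_force: [-2.3, 1.5, 6.1]
grip_width: 0.0135
gripper_force: 42.0
```

```bash
python3 look.py w4 | grep -v white
```

```text
4.875 [ 0.48278066 -0.26672198  0.02122527] [2.78813038e+00 1.44731495e+00 9.56571436e-05] [-1.32048525  1.7083505   5.53092622] 0.0016703337930996387
closing dir deg -35.13246197515756
red [227.4 155.9] 373 [ 0.4955 -0.2229  0.046 ]
yel [255.3 261.9] 3300 [ 0.4854 -0.2622  0.087 ]
expected dial px (np.float64(254.37003221667123), np.float64(273.7012809580692))
```

Gripped: opening 13.5 mm at 42 N. The pads put the bar at 54.9°, so the target of -3.5° needs a turn of -58.4°, or -11.7 units.

servo_tool --turn '[[0,0,-1.5],[0,0,-3],[0,0,-4.5],[0,0,-6],[0,0,-7.5],[0,0,-9],[0,0,-10.5],[0,0,-11.7]]' --slide '[[0,0,0],[0,0,0],[0,0,0],[0,0,0],[0,0,0],[0,0,0],[0,0,0],[0,0,0]]' --hand '[0,0,0,0,0,0,0,0]'

```text
clock: 5.92
tcp_pos: [0.4825, -0.2664, 0.0212]
orientation: [-3.139, 0.105, 0.001]
contact_force: [-2.8, 1.4, 6.5]
grip_width: 0.0128
gripper_force: 42.3
```

servo_tool --turn '[[0,0,0],[0,0,0]]' --slide '[[0,0,0],[0,0,0]]' --hand '[0,0]'

```text
clock: 6.18
tcp_pos: [0.4826, -0.2664, 0.0212]
orientation: [-3.14, 0.1, 0.001]
contact_force: [-2.8, 2.6, 6.5]
grip_width: 0.0133
gripper_force: 42.2
```

```bash
python3 look.py w5 | grep -v white; python3 -c "
from bench import r;o=r.get_obs();print(o['moment'],o['joints'],o['grip_width'])"
```

```text
6.225 [ 0.4825567  -0.26636303  0.02119282] [-3.13960922e+00  9.95616846e-02  5.54781415e-04] [-3.02851988  1.51159797  6.97517104] 0.0018985362841173574
closing dir deg -93.63265578258334
red [174.2 215.6] 306 [ 0.4956 -0.223   0.046 ]
yel [255.4 261.9] 3270 [ 0.4875 -0.2665  0.087 ]
expected dial px (np.float64(256.149411675612), np.float64(273.7744204350942))
[ 0.4011654   0.49545869 -0.12334495] [ 0.34526425  0.50100853  0.05849816  1.9892593  -0.04671254  0.65302
 -1.20055285] 0.013123859363282715
```

View pics/w5.png

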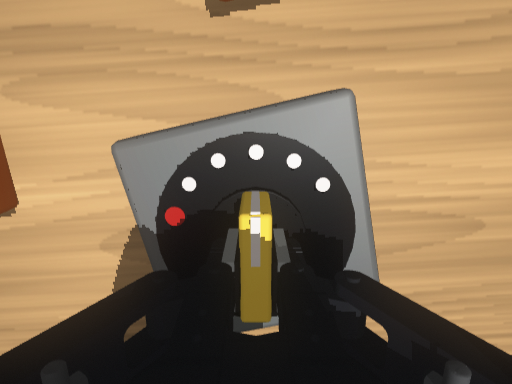

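The wrist view shows the pointer at (256,195) aimed straight at the third white dot (256,152). I open and lift clear.

servo_tool --turn '[[0,0,0],[0,0,0],[0,0,0],[0,0,0],[0,0,0],[0,0,0]]' --slide '[[0,0,0],[0,0,0],[0,0,0],[0,0,0],[0,0,0],[0,0,0]]' --hand '[0.5,1,1,1,1,1]'

```text
clock: 7.02
tcp_pos: [0.4827, -0.2667, 0.0208]
orientation: [3.14, -0.099, 0.0]
contact_force: [0.1, 0.1, 0.1]
grip_width: 0.0851
gripper_force: 0.0
```

servo_tool --turn '[[0,0,0],[0,0,0],[0,0,0],[0,0,0],[0,0,0],[0,0,0]]' --slide '[[0,0,0.6],[0,0,1.6],[0,0,2.8],[0,0,4],[0,0,4],[0,0,4]]' --hand '[1,1,1,1,1,1]'

```text
clock: 7.78
tcp_pos: [0.4825, -0.2666, 0.1412]
orientation: [3.14, -0.099, 0.001]
contact_force: [-0.7, -0.9, -0.4]
grip_width: 0.0858
gripper_force: 0.0
```

```bash
python3 look.py w6 | grep -v white; python3 - <<'E'
from h import *
w=np.load("w6.npz"); p=w["p"]; c=[w[k] for k in("f","cx","cy","R","t")]
H,S,V=cv2.split(cv2.cvtColor(p,cv2.COLOR_RGB2HSV))
u0,v0=proj(c,[.482,-.2667,.087]); m=((H>18)&(H<36)&(S>110)).astype(np.uint8)
n,l,s,ce=cv2.connectedComponentsWithStats(m); i=1+np.argmin(np.hypot(*(ce[1:]-[u0,v0]).T)+1e3*(s[1:,4]<100))
pts=np.argwhere(l==i)[:,::-1]; P=np.array([onplane(c,q,.087)[:2] for q in pts])
e,V2=np.linalg.eigh(np.cov(P.T)); a=np.degrees(np.arctan2(V2[1,1],V2[0,1])); print("px",ce[i],s[i],"bar deg",a,"dial rad",1.288-np.radians((a+90)%180-90))
q,d=r.grab_frame("top"); a0=np.load("top.npy"); dd=np.abs(q.astype(int)-a0).max(2)
print("vase diff",dd[85:140,222:265].max(),"fan diff",dd[195:265,140:210].max())
E
```

```text
7.825 [ 0.48211449 -0.26642437  0.14045903] [-3.13968603e+00  9.93270889e-02  1.50236825e-03] [ 0.21841577 -0.57776521 -0.40193491] 0.01575937934146611
closing dir deg -93.6240176511488
red [207.4 169.9] 118 [ 0.4953 -0.2231  0.046 ]
yel [255.2 184.3] 622 [ 0.4897 -0.2665  0.087 ]
expected dial px (np.float64(255.77138945128988), np.float64(193.74241148235672))
px [255.30864198 192.11965812] [ 246  154   19   70 1053] bar deg 176.3434026881886 dial rad 1.351819662510683
vase diff 17 fan diff 18
```

View pics/w6.png

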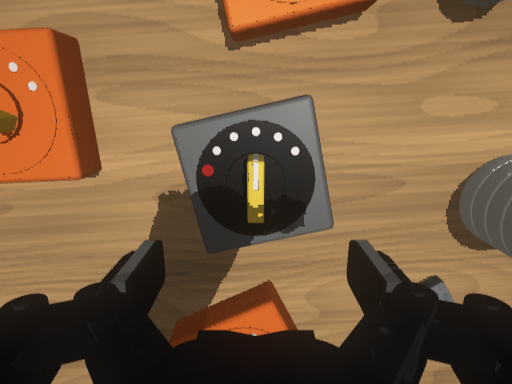

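The released dial points at the third white dot: bar at (255,192), dot at (256,132), 1.352 rad. The vase and blue dial look unchanged, so I hand in.

```bash
python3 -c "
from bench import r;print(r.hand_in())"
```

```text
the job is handed in; nothing more can be done
None
```

The yellow dial measured 1.352 rad after release, on its third click; the gripper was clear, the vase and blue dial showed no change in the top view, and the job is handed in (no verdict was returned).

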